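Sort the vacuum-bagging hardware back into its trays

TASK

The moulding is out of its bag and the vacuum hardware lies mixed on the bench: sort it away. Stand the two valves that still have their orange seal side by side in the blue tray and the valve whose seal is missing in the red tray, lay the brass hose coupling flat in the white tray, and put the yellow gauge, dial up, into the round pocket of the black foam holder. Set each piece down rather than dropping it, and let go of everything.

Things in the scene. Friction and masses are not known exactly. Their poses are not given: they have to be found in the camera images.
- valve_a_c (a point): Upright vacuum valve: round aluminium base plate 58 mm across, 8 mm thick; bright orange seal ring on the plate, 55 mm across, seen round the collar; steel collar 36 mm across from 11 to 46 mm above its underside (grip here, about 40 mm up), brass nipple on top; 60 mm tall, 0.24 kg. Point on its axis, 30 mm above its underside; z up. Round: yaw is of no account.
- valve_b_c (a point): Like valve_a. Upright vacuum valve: round aluminium base plate 58 mm across, 8 mm thick; bright orange seal ring on the plate, 55 mm across, seen round the collar; steel collar 36 mm across from 11 to 46 mm above its underside (grip here, about 40 mm up), brass nipple on top; 60 mm tall, 0.24 kg. Point on its axis, 30 mm above its underside; z up. Round: yaw is of no account.
- valve_c_c (a point): Upright vacuum valve: round aluminium base plate 58 mm across, 8 mm thick; its seal is MISSING: no orange, only bare aluminium and a thin dark groove round the collar; steel collar 36 mm across from 11 to 46 mm above its underside (grip here, about 40 mm up), brass nipple on top; 60 mm tall, 0.24 kg. Point on its axis, 30 mm above its underside; z up. Round: yaw is of no account.
- gauge_c (a point): Vacuum gauge on its back, white dial up, in a round yellow boot 56 mm across, 42 mm high; a brass and steel connection sticks out along +x to 60 mm from the axis, 16 mm wide, 12 to 28 mm above the underside (clears the holder). 0.26 kg. Point on the boot's axis, 21 mm above its underside; z up. Grip the boot across its y, about 30 mm above its underside.
- coupling_c (a point): Brass hose quick-coupling lying on its side: 60 mm long along its x, with eight-sided brass ends 28 mm across the flats and a slimmer ribbed steel sleeve between; does not roll. About 0.17 kg. This point is its centre, 14 mm above what it lies on; z up. Grip it across its y, 28 mm.
- blue_tray: Blue rectangular tray fixed to the bench, 130 mm (its x) by 150 mm (its y) outside, walls 4 mm thick and 14 mm high, floor 4 mm thick. Origin at the centre of its underside, on the bench; z up. For the two good valves, side by side along its long (y) side, e.g. 34 mm either side of the centre.
- red_tray: Red rectangular tray fixed to the bench, 130 mm (its x) by 150 mm (its y) outside, walls 4 mm thick and 14 mm high, floor 4 mm thick. Origin at the centre of its underside, on the bench; z up. For the valve whose seal is missing.
- white_tray: White rectangular tray fixed to the bench, 130 mm (its x) by 150 mm (its y) outside, walls 4 mm thick and 14 mm high, floor 4 mm thick. Origin at the centre of its underside, on the bench; z up. For the hose coupling.
- gauge_holder: Black foam gauge holder with a grey edge, fixed to the bench, 130 mm (x) by 150 mm (y), 20 mm high, with one round pocket 84 mm across and 5 mm deep at its centre (light blue bottom, 15 mm above the bench). Origin at the centre of its underside, on the bench; z up. For the gauge.

How it is judged (in metres and radians):
At the end, for the whole second after the job is handed in: Sealed valves upright (0.12 rad) on the blue tray's floor, the other on the red tray's (axis within 47 mm in x, 57 mm in y of centre); coupling flat on the white tray's floor (50, 60 mm); gauge on the pocket floor, within 18 mm of centre, level (0.1 rad); all released, at rest (x of valve_a_c in the frame of blue_tray between -0.047 and 0.047 m and y of valve_a_c in the frame of blue_tray between -0.057 and 0.057 m and z of valve_a_c in the frame of blue_tray between 0.025 and 0.041 m and angle between each of valve_a_c, valve_b_c, valve_c_c's own z axis and vertical below 0.12 rad and x of valve_b_c in the frame of blue_tray between -0.047 and 0.047 m and y of valve_b_c in the frame of blue_tray between -0.057 and 0.057 m and z of valve_b_c in the frame of blue_tray between 0.025 and 0.041 m and x of valve_c_c in the frame of red_tray between -0.047 and 0.047 m and y of valve_c_c in the frame of red_tray between -0.057 and 0.057 m and z of valve_c_c in the frame of red_tray between 0.025 and 0.041 m and x of coupling_c in the frame of white_tray between -0.05 and 0.05 m and y of coupling_c in the frame of white_tray between -0.06 and 0.06 m and z of coupling_c in the frame of white_tray between 0.008 and 0.025 m and angle between coupling_c's own x axis and vertical between 1.4 and 1.74 rad and horizontal distance between gauge_c and gauge_holder below 0.018 m and z of gauge_c in the frame of gauge_holder between 0.028 and 0.0395 m and angle between gauge_c's own z axis and vertical below 0.1 rad and linear speed of each of valve_a, valve_b, valve_c, gauge, coupling below 0.02 m/s); the robot touches nothing.
It fails at once if a sealed valve is dropped or thrown (falls free faster than 0.6 m/s) (contact force between the fingers and valve_a below 0.05 N and linear speed of valve_a above 0.6 m/s).
It fails at once if a sealed valve is dropped or thrown (falls free faster than 0.6 m/s) (contact force between the fingers and valve_b below 0.05 N and linear speed of valve_b above 0.6 m/s).
It fails at once if the valve without a seal is dropped or thrown (falls free faster than 0.6 m/s) (contact force between the fingers and valve_c below 0.05 N and linear speed of valve_c above 0.6 m/s).
It fails at once if the gauge is dropped or thrown (falls free faster than 0.6 m/s) (contact force between the fingers and gauge below 0.05 N and linear speed of gauge above 0.6 m/s).
It fails at once if the coupling is dropped or thrown (falls free faster than 0.6 m/s) (contact force between the fingers and coupling below 0.05 N and linear speed of coupling above 0.6 m/s).
It also fails if it takes over 128 s, if anything falls off the work surface, if the arm or the gripper's body presses on something with over 40 N, if the wrist force passes 120 N, or if a joint passes its speed limit or range.

ROBOT

A 6-joint arm with a two-finger parallel gripper is mounted at the origin on the work surface. World frame = base frame: x ahead of the robot, y to its left, z up, the work surface at z = 0. Lengths are in mm, angles in degrees, forces in N, time in s.
With the tool pointing down it reaches from about 350 to 850 mm from the base axis. Payload 8.1 kg.
Tool frame: the origin (TCP) lies midway between the tips of the shut fingers; the grasp point (between the pads) lies 19 mm behind it; x points along the fingers, z is the direction in which the jaws open and shut, and the axes are right-handed (so a half turn about x gives the same grasp; the last joint's range is limited). The gripper opens to 85 mm and grips with 20 to 120 N. Pads are 22 mm wide; open, the fingers measure 114 mm over their backs; the gripper's body (76 mm by 85 mm) begins 54 mm behind the grasp point. The pads swing forward as they close: fully open they stand 13 mm farther back than shut.
Start: joints at [58.304, 7.471, 85.268, -0, 87.261, -4.893], TCP at [270.535, 535.552, 231.292] pointing down, gripper open.
Joint ranges: [-169.43, 169.43], [-51.17, 129.36], [1.28, 143.12], [-76.62, 256.62], [0, 156.53], [-152.29, 152.29]. Speed limits (degrees/s): [136.94, 136.94, 159.86, 180, 180, 180].

INTERFACE

Orientations are given as [roll, pitch, yaw] about the fixed x, y, z axes, in that order (R = Rz(yaw) Ry(pitch) Rx(roll)).
In Python, from bench import r gives the robot as it stands. The module is installed in compiled form; this text tells all that it offers.
- The arm moves only by the tool servo_tool, never from a script. Its argument "commands" is a list that holds one entry, the list of rows, each a list of 7 numbers: the closure in counts, from 0 (fully open) to 255 (shut), then the shift along the tool's x, y, z in cm, then the turn, a rotation vector about the tool's x, y, z in degrees. A call has 1 to 8 rows; each row is the pose to reach, as a shift and turn from the pose commanded when the call began, along the tool's axes at that moment; what a row does not reach only later rows make up. A row lasts 1/10 s, in which the tool goes at most 50 mm and 8.59 degrees, less where a joint would pass 70% of its speed; a pose out of reach is approached as far as the arm can. A call with a gripper value outside its range is refused whole. The fingers move at their own pace and stop on an object; "force" is the grip in N (left out, the last holds). Time passes only in rows, so rows that repeat a pose let the fingers close. It gives the time, the measured TCP pose, the force and the opening at its end, in the units of the state.
- r.sense(): the state, without advancing time (a new reading comes with each control period).
- r.snapshot(name): name is "side" or "top"; returns (picture, depth): 384x512x3 uint8, red, green, blue; 384x512 float32, mm along the optical axis (not along the pixel's ray), 0 where there is no reading.
- r.calibration(name): a dict with "fx", "fy", "cx", "cy" (pixels), "pose" (4x4, takes a point from camera to world coordinates). Camera axes: x right, y down, z forward; pixel columns grow to the right and rows downward; lengths in mm; the calibration is good to about 2 mm. A picture is of the moment at which its call begins. calibration takes no time and is no camera call.
- r.hand_in(): hands the job in, once; it reports no verdict.
The state is a dict: "time": time; "joint_pos": joint angles; "qd": joint speeds; "joint_efforts": joint torques, N m; "tool_pos": TCP position; "tcp_rot": TCP orientation; "ft_force": force on the tool from outside, world axes, zero at the start; "wrist_torque": the same for the moment, N m; "finger_gap": finger opening in mm.
Only numpy, scipy, OpenCV 4.12 (cv2) and the standard library are available. Lean on these libraries where they do the work, as an engineer would, in place of code of your own. Each camera call takes 0.05 s, during which the arm holds its last target.

## Working session

There is one attempt and no reset: what is moved stays moved. The work goes in short steps, Python scripts to look and compute and a tool call to move; the robot and the scene stay as the last step left them, time stands still between calls to the robot, and variables do not carry over. Pictures are saved under pics/ and viewed, and the job is handed in when it is done.

Besides the shell and the picture viewer there is one more tool, called as name(argument=value, ...) on one line, values as JSON. servo_tool: Moves the arm, as the interface text tells. Its arguments: {"type":"object","properties":{"commands":{"type":"array","items":{"type":"array","items":{"type":"array","items":{"type":"number"}}}},"force":{"type":"number"}},"required":["commands"]}

```bash
mkdir -p pics; cat > h.py <<'E'
import numpy as np, cv2
from bench import r
def snap(n,f):
    p,d=r.snapshot(n); cv2.imwrite('pics/'+f+'.png',p[:,:,::-1]); np.savez('pics/'+f+'.npz',p=p,d=d); return p,d
def world(n,u,v,z=None,d=None):
    c=r.calibration(n);T=np.array(c['pose']);q=np.array([(u-c['cx'])/c['fx'],(v-c['cy'])/c['fy'],1.])
    if d is not None: return T[:3,:3]@(q*d)+T[:3,3]
    w=T[:3,:3]@q; o=T[:3,3]; return o+w*(z-o[2])/w[2]
def cloud(n,d):
    c=r.calibration(n);T=np.array(c['pose']);v,u=np.mgrid[:384,:512]
    q=np.stack([(u-c['cx'])/c['fx']*d,(v-c['cy'])/c['fy']*d,d],-1)
    return q@T[:3,:3].T+T[:3,3]
E
python3 - <<'E'
from h import *
snap('top','t0');snap('side','s0')
print(r.sense())
for n in('top','side'):print(r.calibration(n))
E
```

```text
{'time': 0.1, 'joint_pos': array([ 5.83043574e+01,  7.50977437e+00,  8.53237918e+01,  5.48047893e-04,
        8.72613288e+01, -4.89250603e+00]), 'qd': array([-0.0059061 , -0.15380457, -0.04785259, -0.05464639, -0.05381669,
        0.10313456]), 'joint_efforts': array([ 3.05982838e-03, -5.70953715e+01, -5.01941049e+01, -1.76910189e-04,
        8.19625013e-03,  2.45573051e-05]), 'tool_pos': array([270.26619763, 535.12762262, 230.35261561]), 'tcp_rot': array([ 174.77700093,   89.90510352, -122.02616224]), 'ft_force': array([ 0.35354233, -0.58448275,  0.43176472]), 'wrist_torque': array([0.00045795, 0.01305764, 0.00240003]), 'finger_gap': 85.43759666369479}
{'fx': 393.4231653475116, 'fy': 393.4231653475116, 'cx': 258.28100555090555, 'cy': 188.63207563629567, 'pose': array([[ 4.93396971e-03, -9.92278400e-01,  1.23932372e-01,
         3.36368826e+02],
       [-9.99943923e-01, -3.73438089e-03,  9.90982032e-03,
         1.04738109e+01],
       [-9.37048997e-03, -1.23974317e-01, -9.92241182e-01,
         1.22955410e+03],
       [ 0.00000000e+00,  0.00000000e+00,  0.00000000e+00,
         1.00000000e+00]])}
{'fx': 385.07950709982396, 'fy': 385.07950709982396, 'cx': 249.69912895522415, 'cy': 195.98919435417983, 'pose': array([[ 9.86828741e-01, -8.19508792e-02,  1.39474332e-01,
         3.83323558e+02],
       [-1.61699686e-01, -5.24847579e-01,  8.35696255e-01,
        -7.84015464e+02],
       [ 4.71672275e-03, -8.47242039e-01, -5.31186107e-01,
         5.42331268e+02],
       [ 0.00000000e+00,  0.00000000e+00,  0.00000000e+00,
         1.00000000e+00]])}
```

View pics/t0.png

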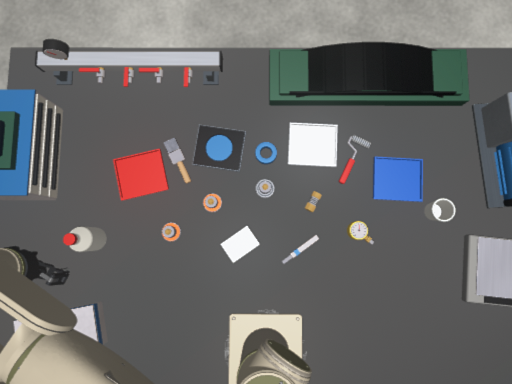

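View pics/s0.png

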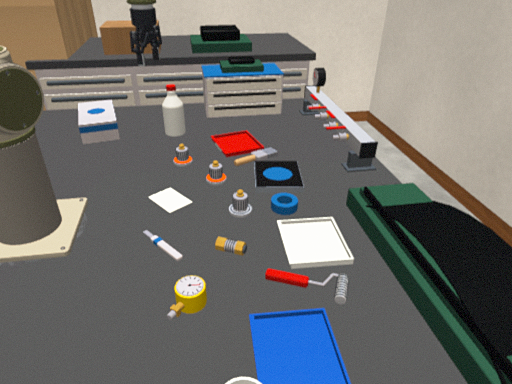

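The top view shows sealed valves at (212,202) and (171,232), the bare valve at (265,188), the coupling at (314,201), the gauge at (359,231) with its stem towards (371,241), the red tray at (141,174), the holder at (219,148), the white tray at (313,144) and the blue tray at (398,179). Next I'll measure them.

```bash
cat > m.py <<'E'
from h import *
f=np.load('pics/t0.npz');p,d=f['p'],f['d'];C=cloud('top',d)
hsv=cv2.cvtColor(p,cv2.COLOR_RGB2HSV);H,S,V=[hsv[...,i].astype(int) for i in range(3)]
def comps(m,name,z,win,amin=15):
    mm=np.zeros_like(m);u0,v0,u1,v1=win;mm[v0:v1,u0:u1]=m[v0:v1,u0:u1]
    n,l,s,c=cv2.connectedComponentsWithStats(mm.astype(np.uint8))
    for i in range(1,n):
        if s[i,4]<amin: continue
        pts=np.argwhere(l==i)[:,::-1]
        P=np.array([world('top',u,v,z) for u,v in pts])[:,:2].astype(np.float32)
        print(name,s[i],c[i].round(1),'rect',[np.round(x,1) for x in cv2.minAreaRect(P)],'circ',[np.round(x,1) for x in cv2.minEnclosingCircle(P)],'depthz med/max',np.median(C[...,2][l==i]).round(1),np.percentile(C[...,2][l==i],95).round(1))
comps((H>170)&(S>120)&(V>80)|(H<5)&(S>150)&(V>80),'red',14,(100,140,180,205),300)
comps((H>105)&(H<128)&(S>120),'blue',14,(365,150,430,205),300)
comps((S<40)&(V>150),'white',14,(280,115,345,172),300)
comps((H>95)&(H<125)&(S>100),'pocket',15,(190,120,240,172),100)
comps((V<28),'holderblack',20,(185,120,250,175),100)
comps((H>4)&(H<16)&(S>170)&(V>120),'seal',10,(155,180,230,250))
comps((H>20)&(H<34)&(S>150)&(V>100),'gaugeYellow',42,(340,210,385,250))
comps((S<60)&(V>170),'gaugedial',42,(340,210,385,250))
comps((S>60)&(V>70),'coupling',14,(300,185,330,215))
comps((V>100),'valvec',8,(250,176,280,200))
for n,(a,b,e,g) in dict(vA=(200,190,226,214),vB=(158,220,184,244),vC=(252,176,278,200),g=(340,212,380,248),cp=(300,186,328,216)).items():
    Q=C[b:g,a:e].reshape(-1,3); 
    for lo in (18,): 
        q=Q[(Q[:,2]>lo if n!='cp' else Q[:,2]>8)&(Q[:,2]<100)]; print(n,len(q),'x',q[:,0].min().round(),q[:,0].max().round(),'y',q[:,1].min().round(),q[:,1].max().round(),'zmax',q[:,2].max().round(1),'mean',q.mean(0).round(1))
E
python3 m.py
python3 - <<'E'
import cv2
a=cv2.imread('pics/t0.png')[120:260,110:430]
cv2.imwrite('pics/t0z.png',cv2.resize(a,None,fx=2.5,fy=2.5,interpolation=cv2.INTER_CUBIC))
E
```

```text
red [ 113  149   55   51 2025] [140.2 174.1] rect [array([533.2, 393.3]), array([133.7, 151.3]), np.float64(13.7)] circ [array([533. , 393.7]), np.float64(98.2)] depthz med/max 4.8 15.0Traceback (most recent call last):
  File "m.py", line 13, in <module>
    comps((H>105)&(H<128)&(S>120),'blue',14,(365,150,430,205),300)
    ~~~~~^^^^^^^^^^^^^^^^^^^^^^^^^^^^^^^^^^^^^^^^^^^^^^^^^^^^^^^^^
  File "m.py", line 10, in comps
    P=np.array([world('top',u,v,z) for u,v in pts])[:,:2].astype(np.float32)
                ~~~~~^^^^^^^^^^^^^
  File "h.py", line 6, in world
    c=r.calibration(n);T=np.array(c['pose']);q=np.array([(u-c['cx'])/c['fx'],(v-c['cy'])/c['fy'],1.])
ValueError: time passes only in moves, steps and waits
```

View pics/t0z.png

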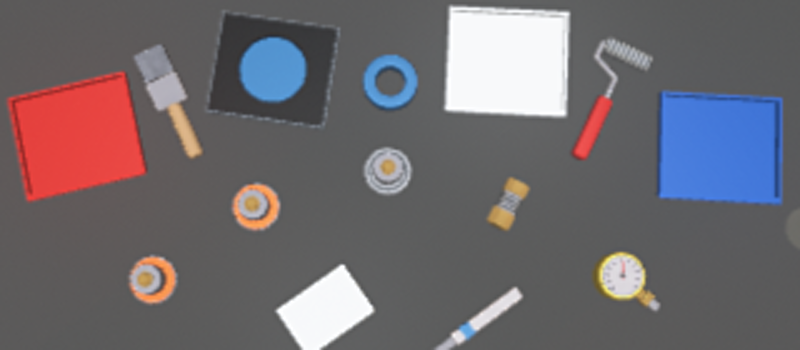

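```bash
python3 - <<'E'
from bench import r
import pickle
pickle.dump({n:r.calibration(n) for n in('top','side')},open('cal.pkl','wb'))
E
sed -i "s/r.calibration(n)/CAL[n]/; 2a import pickle; CAL=pickle.load(open('cal.pkl','rb'))" h.py; python3 m.py
```

```text
red [ 113  149   55   51 2025] [140.2 174.1] rect [array([533.2, 393.3]), array([133.7, 151.3]), np.float64(13.7)] circ [array([533. , 393.7]), np.float64(98.2)] depthz med/max 4.8 15.0
blue [ 373  157   50   45 2115] [397.7 178.7] rect [array([ 521.8, -410.7]), array([152.4, 134.5]), np.float64(87.1)] circ [array([ 522. , -411.1]), np.float64(99.8)] depthz med/max 4.6 15.0
white [ 288  122   50   45 2081] [312.5 144.1] rect [array([ 630.9, -147.7]), array([153.9, 137.1]), np.float64(87.3)] circ [array([ 631.5, -147.4]), np.float64(99.6)] depthz med/max 4.4 14.7
pocket [205 134  28  27 574] [218.7 147.3] rect [array([619.4, 148. ]), array([81.9, 83.2]), np.float64(46.0)] circ [array([618.9, 148.4]), np.float64(43.3)] depthz med/max 15.7 20.1
gaugeYellow [348 223   6  16  25] [349.6 230.6] rect [array([ 359.2, -253.7]), array([44.8, 13.7]), np.float64(2.4)] circ [array([ 359.4, -259. ]), np.float64(22.5)] depthz med/max 25.0 35.5
gaugedial [351 222  16  16 195] [358.5 230. ] rect [array([ 361. , -278.5]), array([43.7, 45. ]), np.float64(44.3)] circ [array([ 361.3, -278.8]), np.float64
[... 250 characters left out ...]
5] [309.9 206.9] rect [array([ 431.6, -137.6]), array([30.3, 22.3]), np.float64(63.4)] circ [array([ 433.1, -137.6]), np.float64(16.6)] depthz med/max 23.7 30.2
valvec [255 178  20  21 314] [264.6 188.1] rect [array([491.1,   3.2]), array([60. , 60.1]), np.float64(45.3)] circ [array([491.1,   3. ]), np.float64(31.6)] depthz med/max 9.2 58.0
vA 125 x 428.0 462.0 y 148.0 184.0 zmax 62.4 mean [444.4 164.5  46.3]
vB 135 x 337.0 373.0 y 275.0 308.0 zmax 62.6 mean [354.5 289.2  45.5]
vC 117 x 473.0 508.0 y -16.0 20.0 zmax 65.1 mean [489.5   2.5  47.1]
g 342 x 322.0 388.0 y -325.0 -252.0 zmax 47.9 mean [ 357.6 -281.2   39. ]
cp 185 x 419.0 482.0 y -171.0 -121.0 zmax 33.7 mean [ 449.9 -146.    24.1]
```

```bash
cat >> m.py <<'E'
print('----')
comps((H>2)&(H<18)&(S>110)&(V>120),'seal',10,(155,180,230,250))
for nm,(a,b,e,g) in dict(A=(200,190,226,214),B=(158,220,184,244)).items():
    comps(V>95,'base'+nm,9,(a,b,e,g),60)
Q=C[212:250,340:382].reshape(-1,3)
t=Q[(Q[:,2]>12)&(Q[:,2]<32)]; c0=np.array([361,-279]); rr=np.hypot(*(t[:,:2]-c0).T); s=t[rr>36]; print('stem',len(s),s.mean(0).round(1),np.degrees(np.arctan2(*(s.mean(0)[:2]-c0)[::-1])), rr.max())
b=Q[(Q[:,2]>36)]; print('boot top',b.mean(0).round(1),b.min(0).round(),b.max(0).round())
# coupling
m=np.zeros((384,512),np.uint8); sub=C[184:218,298:330,2]>6; m[184:218,298:330]=sub
P=C[m>0][:,:2].astype(np.float32); print('cp rect',cv2.minAreaRect(P),P.mean(0))
comps((V>70)&(V<1000),'cpwhole',18,(300,186,328,216),60)
E
python3 m.py | sed -n '/----/,$p'
cat > s.py <<'E'
from h import *
im=cv2.imread('pics/s0.png')
c=CAL['side'];T=np.linalg.inv(np.array(c['pose']))
for P in [(444.5,165.5,0),(444.5,165.5,60),(355,290.5,0),(355,290.5,60),(490.5,2.5,0),(490.5,2.5,60),(361,-279,42),(361,-279,0),(450,-146,28),(620,148,15),(533,393,4),(522,-411,4),(631,-147.5,4)]:
    q=T[:3,:3]@np.array(P)+T[:3,3]; u=c['fx']*q[0]/q[2]+c['cx'];v=c['fy']*q[1]/q[2]+c['cy']
    cv2.drawMarker(im,(int(round(u)),int(round(v))),(255,0,255),cv2.MARKER_CROSS,7,1)
cv2.imwrite('pics/s0m.png',cv2.resize(im[110:384,130:385],None,fx=2.1,fy=2.1,interpolation=cv2.INTER_CUBIC))
E
python3 s.py
```

```text
----
seal [203 194  18  17 116] [213.  202.7] rect [array([446.3, 168.1]), array([50. , 53.1]), np.float64(0.2)] circ [array([445.8, 167.3]), np.float64(27.4)] depthz med/max 10.8 16.9
seal [162 223  18  18 118] [172.9 231.6] rect [array([354.2, 291.1]), array([50.9, 53.3]), np.float64(79.3)] circ [array([353.9, 293.4]), np.float64(27.7)] depthz med/max 11.0 20.5
baseA [202 192  21  21 337] [212.  202.3] rect [array([446.3, 166.8]), array([62.7, 62.5]), np.float64(0.9)] circ [array([445.9, 167.1]), np.float64(32.5)] depthz med/max 12.0 58.8
baseB [161 221  21  21 331] [170.6 231.4] rect [array([355.9, 292. ]), array([61.5, 62.3]), np.float64(0.3)] circ [array([355.2, 292.7]), np.float64(32.0)] depthz med/max 12.6 55.9
stem 35 [ 331.2 -314.8   24.8] -129.730203776677 58.14822070652009
boot top [ 361.4 -276.4   51.2] [ 334. -305.   37.] [ 388.   10. 1230.]
cp rect ((394.2180480957031, -94.672119140625), (91.0458984375, 222.07986450195312), 51.11082458496094) [ 445.43457 -140.12271]
cpwhole [300 186  28  30 840] [313.5 200.5] rect [array([ 451.6, -148.3]), array([83.6, 90.9]), np.float64(89.5)] circ [array([ 451.6, -148.3]), np.float64(61.8)] depthz med/max 0.8 27.8
```

View pics/s0m.png

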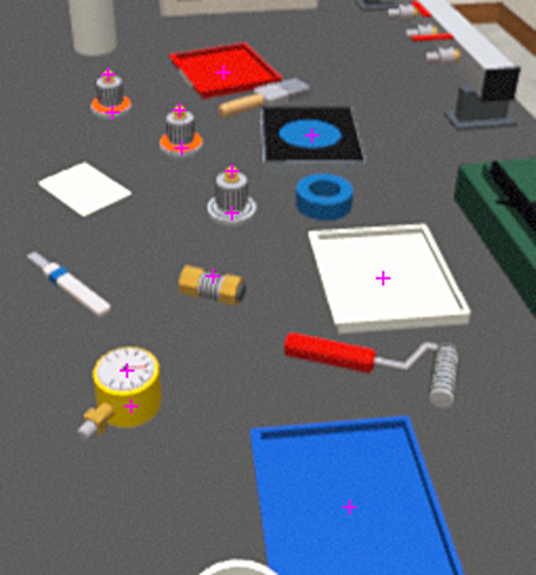

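```bash
cat > g.py <<'E'
import sys
from h import *
from scipy.spatial.transform import Rotation as Ro
def go(*a):
    s=r.sense(); R=Ro.from_euler('xyz',s['tcp_rot'],degrees=True).as_matrix(); p=s['tool_pos']
    print('t',round(s['time'],2),'p',p.round(1),'psi',np.degrees(np.arctan2(R[1,2],R[0,2])).round(1),'gap',s['finger_gap'].round(1),'F',s['ft_force'].round(1),'q',s['joint_pos'].round(0))
    for x,y,z,psi in a:
        c,n=np.cos(np.radians(psi)),np.sin(np.radians(psi))
        G=np.array([[0,-n,c],[0,c,n],[-1,0,0]])
        print(' ->',(x,y,z,psi),'shift cm',(R.T@(np.array([x,y,z])-p)/10).round(2),'turn',Ro.from_matrix(R.T@G).as_rotvec(degrees=True).round(1))
if __name__=='__main__': go(*[tuple(map(float,a.split(','))) for a in sys.argv[1:]])
E
python3 g.py 355,291.5,120,-3 
```

```text
Traceback (most recent call last):
  File "g.py", line 11, in <module>
    if __name__=='__main__': go(*[tuple(map(float,a.split(','))) for a in sys.argv[1:]])
                             ~~^^^^^^^^^^^^^^^^^^^^^^^^^^^^^^^^^^^^^^^^^^^^^^^^^^^^^^^^^
  File "g.py", line 6, in go
    print('t',round(s['time'],2),'p',p.round(1),'psi',np.degrees(np.arctan2(R[1,2],R[0,2])).round(1),'gap',s['finger_gap'].round(1),'F',s['ft_force'].round(1),'q',s['joint_pos'].round(0))
                                                                                                           ^^^^^^^^^^^^^^^^^^^^^
AttributeError: 'float' object has no attribute 'round'
```

```bash
sed -i "s/s\['finger_gap'\].round(1)/round(s['finger_gap'],1)/" g.py
python3 g.py 355,291.5,120,-3 
```

```text
t 0.1 p [270.3 535.1 230.4] psi 63.2 gap 85.4 F [ 0.4 -0.6  0.4] q [58.  8. 85.  0. 87. -5.]
 -> (355.0, 291.5, 120.0, -3.0) shift cm [ 11.06 -18.55 -17.91] turn [66.2 -0.1  0. ]
```

servo_tool(commands=[[[0, 11, -18.6, -17.9, 66, 0, 0], [0, 11, -18.6, -17.9, 66, 0, 0], [0, 11, -18.6, -17.9, 66, 0, 0], [0, 11, -18.6, -17.9, 66, 0, 0], [0, 11, -18.6, -17.9, 66, 0, 0], [0, 11, -18.6, -17.9, 66, 0, 0], [0, 11, -18.6, -17.9, 66, 0, 0], [0, 11, -18.6, -17.9, 66, 0, 0]]], force=50)

```text
time: 0.9
tool_pos: [355.6, 290.4, 120.3]
tcp_rot: [-143.4, 89.9, -146.7]
ft_force: [0.8, 0.4, -0.0]
finger_gap: 85.6
```

```bash
python3 g.py 355,291.5,18,-3 
```

```text
t 0.9 p [355.6 290.4 120.3] psi -3.3 gap 85.6 F [ 0.8  0.4 -0. ] q [ 33. -10. 114.  -0.  76.  36.]
 -> (355.0, 291.5, 18.0, -3.0) shift cm [10.23  0.12 -0.05] turn [-0.3 -0.1  0.1]
```

servo_tool(commands=[[[0, 4, 0.1, 0, 0, 0, 0], [0, 8, 0.1, 0, 0, 0, 0], [0, 10.2, 0.1, 0, 0, 0, 0], [0, 10.2, 0.1, 0, 0, 0, 0], [255, 10.2, 0.1, 0, 0, 0, 0], [255, 10.2, 0.1, 0, 0, 0, 0], [255, 10.2, 0.1, 0, 0, 0, 0], [255, 10.2, 0.1, 0, 0, 0, 0]]])

```text
time: 1.7
tool_pos: [357.0, 293.8, 21.2]
tcp_rot: [40.5, 89.8, 37.7]
ft_force: [-2.1, -0.4, 5.5]
finger_gap: 34.8
```

servo_tool(commands=[[[255, 0, 0, 0, 0, 0, 0], [255, 0, 0, 0, 0, 0, 0]]])

```text
time: 1.9
tool_pos: [357.0, 293.8, 21.2]
tcp_rot: [40.2, 89.8, 37.4]
ft_force: [-2.4, -0.4, 7.5]
finger_gap: 34.7
```

```bash
python3 g.py 355,291.5,130,-3 520,-445,130,-3
```

```text
t 1.9 p [357.  293.8  21.2] psi -2.8 gap 34.7 F [-2.4 -0.4  7.5] q [ 33.  -2. 118.   0.  63.  36.]
 -> (355.0, 291.5, 130.0, -3.0) shift cm [-10.88  -0.22  -0.16] turn [ 0.2  0.1 -0.1]
 -> (520.0, -445.0, 130.0, -3.0) shift cm [-10.97 -72.98  19.92] turn [ 0.2  0.1 -0.1]
```

servo_tool(commands=[[[255, -3, 0, 0, 0, 0, 0], [255, -7, 0, 0, 0, 0, 0], [255, -11, 0, 0, 0, 0, 0], [255, -11, -4, 1, 0, 0, 0], [255, -11, -8.5, 2.3, 0, 0, 0], [255, -11, -13, 3.5, 0, 0, 0], [255, -11, -17.5, 4.8, 0, 0, 0], [255, -11, -22, 6, 0, 0, 0]]])

```text
time: 2.7
tool_pos: [405.4, 68.5, 130.1]
tcp_rot: [2.8, 89.9, 0.0]
ft_force: [2.2, -0.4, -3.2]
finger_gap: 34.7
```

```bash
python3 g.py 520,-445,130,-3;  python3 -c "
from h import *
snap('side','s1')"
```

```text
t 2.7 p [405.4  68.5 130.1] psi -2.8 gap 34.7 F [ 2.2 -0.4 -3.2] q [  2. -19. 121.  -0.  78.   5.]
 -> (520.0, -445.0, 130.0, -3.0) shift cm [ 3.000e-02 -5.074e+01  1.393e+01] turn [ 0.2  0.1 -0. ]
```

View pics/s1.png

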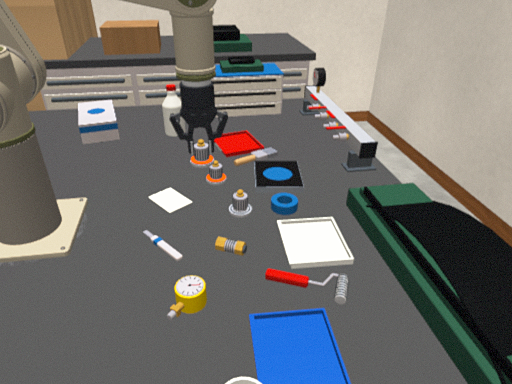

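The picture shows the valve upright in the jaws at about (201,152), so I'm carrying on to the blue tray.

servo_tool(commands=[[[255, 0, -4.6, 1.3, 0, 0, 0], [255, 0, -9.2, 2.5, 0, 0, 0], [255, 0, -13.8, 3.8, 0, 0, 0], [255, 0, -18.4, 5.1, 0, 0, 0], [255, 0, -23, 6.3, 0, 0, 0], [255, 0, -27.6, 7.6, 0, 0, 0], [255, 0, -32.2, 8.8, 0, 0, 0], [255, 0, -36.8, 10.1, 0, 0, 0]]])

```text
time: 3.55
tool_pos: [488.2, -304.1, 129.7]
tcp_rot: [-26.9, 90.0, -29.7]
ft_force: [0.5, 0.4, -2.4]
finger_gap: 34.5
```

servo_tool(commands=[[[255, 0, -4, 1.1, 0, 0, 0], [255, 0, -8, 2.2, 0, 0, 0], [255, 0, -11.5, 3.2, 0, 0, 0], [255, 0, -13.9, 3.8, 0, 0, 0], [255, 0, -13.9, 3.8, 0, 0, 0], [255, 0, -13.9, 3.8, 0, 0, 0]]])

```text
time: 4.15
tool_pos: [519.0, -442.9, 129.0]
tcp_rot: [121.5, 90.0, 118.6]
ft_force: [-0.1, 0.5, -2.5]
finger_gap: 34.7
```

```bash
python3 g.py 520,-445,50,-3 520,-445,26,-3;  python3 -c "
from h import *
snap('side','s2');snap('top','t2')"
```

```text
t 4.15 p [ 519.  -442.9  129. ] psi -2.8 gap 34.7 F [-0.1  0.5 -2.5] q [-45.  24.  77.   0.  79. -42.]
 -> (520.0, -445.0, 50.0, -3.0) shift cm [ 7.9  -0.21  0.11] turn [ 0.2 -0.  -0. ]
 -> (520.0, -445.0, 26.0, -3.0) shift cm [10.3  -0.21  0.11] turn [ 0.2 -0.  -0. ]
```

View pics/s2.png

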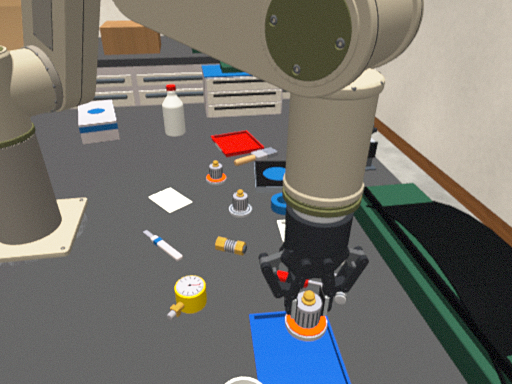

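Valve upright above the blue tray at about (307,312). Lowering it.

servo_tool(commands=[[[255, 3, -0.2, 0.1, 0, 0, 0], [255, 6, -0.2, 0.1, 0, 0, 0], [255, 8.5, -0.2, 0.1, 0, 0, 0], [255, 9.6, -0.2, 0.1, 0, 0, 0], [255, 10, -0.2, 0.1, 0, 0, 0], [255, 10.2, -0.2, 0.1, 0, 0, 0]]])

```text
time: 4.85
tool_pos: [520.6, -444.9, 28.2]
tcp_rot: [-40.6, 89.9, -43.3]
ft_force: [-0.4, -0.5, -1.9]
finger_gap: 34.3
```

servo_tool(commands=[[[255, 0.1, 0, 0, 0, 0, 0], [255, 0.2, 0, 0, 0, 0, 0], [255, 0.2, 0, 0, 0, 0, 0]]])

```text
time: 5.15
tool_pos: [520.5, -445.5, 26.4]
tcp_rot: [-43.7, 89.9, -46.5]
ft_force: [0.0, -0.6, -2.3]
finger_gap: 34.2
```

servo_tool(commands=[[[255, 0.1, 0, 0, 0, 0, 0], [255, 0.2, 0, 0, 0, 0, 0], [255, 0.2, 0, 0, 0, 0, 0]]])

```text
time: 5.45
tool_pos: [520.4, -445.6, 25.2]
tcp_rot: [-48.0, 89.9, -50.8]
ft_force: [-3.3, 2.9, 8.3]
finger_gap: 34.3
```

servo_tool(commands=[[[120, 0, 0, 0, 0, 0, 0], [90, 0, 0, 0, 0, 0, 0], [60, 0, 0, 0, 0, 0, 0], [30, 0, 0, 0, 0, 0, 0], [0, -1, 0, 0, 0, 0, 0], [0, -3, 0, 0, 0, 0, 0], [0, -7, 0, 0, 0, 0, 0], [0, -11, 0, 0, 0, 0, 0]]])

```text
time: 6.25
tool_pos: [519.4, -444.4, 134.1]
tcp_rot: [138.8, 89.9, 136.0]
ft_force: [1.3, -0.9, 0.3]
finger_gap: 85.2
```

```bash
python3 g.py 450,-147,120,63;  python3 -c "
from h import *
snap('side','s3')"
```

```text
t 6.25 p [ 519.4 -444.4  134.1] psi -2.8 gap 85.2 F [ 1.3 -0.9  0.3] q [-45.  24.  76.  -0.  80. -42.]
 -> (450.0, -147.0, 120.0, 63.0) shift cm [ 1.46 29.37 -8.39] turn [-65.8  -0.   -0.1]
```

View pics/s3.png

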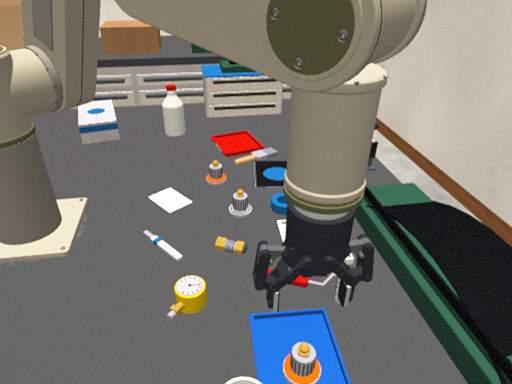

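The valve stands in the tray at about (302,362). On to the coupling.

servo_tool(commands=[[[0, 1.4, 29.4, -8.4, -65.8, 0, 0], [0, 1.4, 29.4, -8.4, -65.8, 0, 0], [0, 1.4, 29.4, -8.4, -65.8, 0, 0], [0, 1.4, 29.4, -8.4, -65.8, 0, 0], [0, 1.4, 29.4, -8.4, -65.8, 0, 0], [0, 1.4, 29.4, -8.4, -65.8, 0, 0], [0, 1.4, 29.4, -8.4, -65.8, 0, 0], [0, 1.4, 29.4, -8.4, -65.8, 0, 0]]])

```text
time: 7.1
tool_pos: [450.3, -145.3, 119.9]
tcp_rot: [-74.9, 89.9, -11.4]
ft_force: [0.3, -0.8, 0.7]
finger_gap: 85.7
```

servo_tool(commands=[[[0, 0, 0, 0, 0, 0, 0]]])

```text
time: 7.2
tool_pos: [450.8, -146.9, 120.2]
tcp_rot: [-88.9, 89.9, -25.8]
ft_force: [-0.1, 0.0, -0.1]
finger_gap: 85.0
```

```bash
python3 g.py 450,-147,2,63
```

```text
t 7.2 p [ 450.8 -146.9  120.2] psi 63.1 gap 85.0 F [-0.1  0.  -0.1] q [-24.  -8. 112.  -0.  75. -87.]
 -> (450.0, -147.0, 2.0, 63.0) shift cm [11.82  0.09 -0.05] turn [0.1 0.  0.1]
```

servo_tool(commands=[[[0, 4, 0, 0, 0, 0, 0], [0, 8, 0, 0, 0, 0, 0], [0, 11, 0, 0, 0, 0, 0], [0, 11.7, 0, 0, 0, 0, 0], [0, 11.7, 0, 0, 0, 0, 0], [255, 11.7, 0, 0, 0, 0, 0], [255, 11.7, 0, 0, 0, 0, 0], [255, 11.7, 0, 0, 0, 0, 0]]])

```text
time: 8.0
tool_pos: [451.9, -147.9, 4.0]
tcp_rot: [-87.6, 89.8, -24.7]
ft_force: [1.2, 0.5, -0.5]
finger_gap: 43.6
```

servo_tool(commands=[[[255, 0, 0, 0, 0, 0, 0], [255, 0, 0, 0, 0, 0, 0], [255, 0, 0, 0, 0, 0, 0]]])

```text
time: 8.3
tool_pos: [451.2, -147.6, 3.4]
tcp_rot: [-96.8, 89.9, -33.8]
ft_force: [-2.7, 0.4, 6.5]
finger_gap: 23.5
```

```bash
python3 g.py 631,-147.5,120,63
```

```text
t 8.3 p [ 451.2 -147.6    3.4] psi 63.0 gap 23.5 F [-2.7  0.4  6.5] q [-24.   2. 116.  -0.  61. -87.]
 -> (631.0, -147.5, 120.0, 63.0) shift cm [-11.64 -16.03   8.17] turn [ 0.  -0.   0.1]
```

servo_tool(commands=[[[255, 0, 0, 0, 0, 0, 0], [255, -1, 0, 0, 0, 0, 0], [255, -3, 0, 0, 0, 0, 0], [255, -6, 0, 0, 0, 0, 0], [255, -9, 0, 0, 0, 0, 0], [255, -11.6, 0, 0, 0, 0, 0], [255, -11.6, 0, 0, 0, 0, 0]]])

```text
time: 9.0
tool_pos: [453.1, -148.4, 123.1]
tcp_rot: [-86.9, 89.6, -23.9]
ft_force: [0.8, -0.0, -1.2]
finger_gap: 23.5
```

```bash
python3 g.py 631,-147.5,120,63;  python3 -c "
from h import *
snap('side','s4')
im=cv2.imread('pics/s4.png');cv2.imwrite('pics/s4z.png',cv2.resize(im[130:300,140:340],None,fx=3,fy=3))"
```

```text
t 9.0 p [ 453.1 -148.4  123.1] psi 63.0 gap 23.5 F [ 0.8 -0.  -1.2] q [-24.  -8. 112.   0.  75. -87.]
 -> (631.0, -147.5, 120.0, 63.0) shift cm [  0.44 -15.81   8.15] turn [-0.   0.   0.4]
```

View pics/s4z.png

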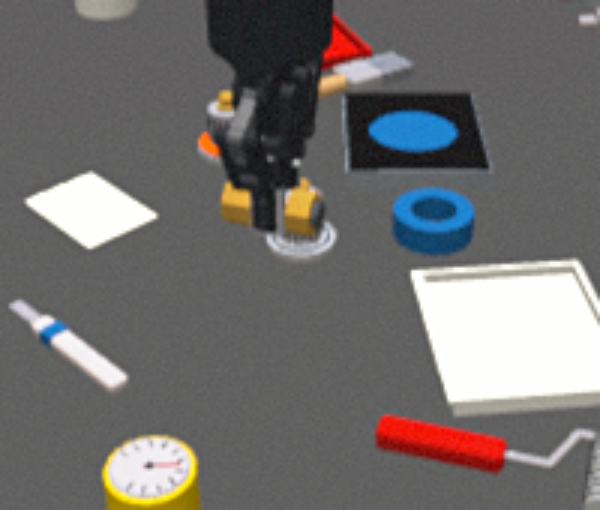

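The coupling is held level by its sleeve, which fits the 23.5 mm gap. Carrying it to the white tray.

servo_tool(commands=[[[255, 0.4, -4, 2, 0, 0, 0], [255, 0.4, -8, 4.1, 0, 0, 0], [255, 0.4, -12, 6.2, 0, 0, 0], [255, 0.4, -15.8, 8.1, 0, 0, 0], [255, 0.4, -15.8, 8.1, 0, 0, 0], [255, 0.4, -15.8, 8.1, 0, 0, 0]]])

```text
time: 9.65
tool_pos: [626.8, -146.1, 110.9]
tcp_rot: [100.5, 89.7, 163.6]
ft_force: [-1.2, -0.3, -2.4]
finger_gap: 23.5
```

```bash
python3 g.py 631,-147.5,10,63
```

```text
t 9.65 p [ 626.8 -146.1  110.9] psi 63.0 gap 23.5 F [-1.2 -0.3 -2.4] q [-18.  19.  85.  -0.  77. -81.]
 -> (631.0, -147.5, 10.0, 63.0) shift cm [10.09 -0.49  0.07] turn [ 0.  -0.1 -0.3]
```

servo_tool(commands=[[[255, 3, -0.4, 0, 0, 0, 0], [255, 6, -0.4, 0, 0, 0, 0], [255, 8.5, -0.4, 0, 0, 0, 0], [255, 9.2, -0.4, 0, 0, 0, 0], [255, 9.6, -0.4, 0, 0, 0, 0], [255, 9.6, -0.4, 0, 0, 0, 0]]])

```text
time: 10.25
tool_pos: [631.6, -148.8, 19.2]
tcp_rot: [-82.1, 90.0, -19.1]
ft_force: [0.7, 0.4, -2.1]
finger_gap: 23.2
```

servo_tool(commands=[[[255, 0.1, 0, 0, 0, 0, 0], [255, 0.2, 0, 0, 0, 0, 0], [255, 0.2, 0, 0, 0, 0, 0]]])

```text
time: 10.55
tool_pos: [632.2, -148.8, 17.3]
tcp_rot: [-81.0, 89.9, -18.0]
ft_force: [0.7, -0.2, -2.5]
finger_gap: 23.0
```

servo_tool(commands=[[[255, 0.2, 0, 0, 0, 0, 0], [255, 0.4, 0, 0, 0, 0, 0], [255, 0.6, 0, 0, 0, 0, 0], [255, 0.8, 0, 0, 0, 0, 0], [255, 0.8, 0, 0, 0, 0, 0]]])

```text
time: 11.05
tool_pos: [631.4, -148.5, 7.8]
tcp_rot: [98.1, 90.0, 161.1]
ft_force: [1.0, 0.1, -1.9]
finger_gap: 23.0
```

servo_tool(commands=[[[255, 0.1, 0, 0, 0, 0, 0], [255, 0.2, 0, 0, 0, 0, 0]]])

```text
time: 11.25
tool_pos: [631.7, -148.7, 7.4]
tcp_rot: [116.7, 90.0, 179.7]
ft_force: [-8.3, 2.2, 15.1]
finger_gap: 23.3
```

servo_tool(commands=[[[140, -0.1, 0, 0, 0, 0, 0], [100, -0.1, 0, 0, 0, 0, 0], [70, -0.1, 0, 0, 0, 0, 0], [30, -0.1, 0, 0, 0, 0, 0], [0, -1, 0, 0, 0, 0, 0], [0, -3, 0, 0, 0, 0, 0], [0, -7, 0, 0, 0, 0, 0], [0, -11, 0, 0, 0, 0, 0]]])

```text
time: 12.05
tool_pos: [630.8, -148.4, 117.1]
tcp_rot: [100.1, 89.9, 163.1]
ft_force: [0.5, -0.5, -0.1]
finger_gap: 85.4
```

```bash
python3 g.py 445.5,166.5,120,-3
```

```text
t 12.05 p [ 630.8 -148.4  117.1] psi 63.0 gap 85.4 F [ 0.5 -0.5 -0.1] q [-18.  19.  84.  -0.  77. -81.]
 -> (445.5, 166.5, 120.0, -3.0) shift cm [-0.24 30.81 19.64] turn [66.  -0.1 -0.1]
```

servo_tool(commands=[[[0, -0.2, 30.8, 19.6, 66, 0, 0], [0, -0.2, 30.8, 19.6, 66, 0, 0], [0, -0.2, 30.8, 19.6, 66, 0, 0], [0, -0.2, 30.8, 19.6, 66, 0, 0], [0, -0.2, 30.8, 19.6, 66, 0, 0], [0, -0.2, 30.8, 19.6, 66, 0, 0], [0, -0.2, 30.8, 19.6, 66, 0, 0], [0, -0.2, 30.8, 19.6, 66, 0, 0]]])

```text
time: 12.85
tool_pos: [444.7, 168.1, 119.1]
tcp_rot: [50.5, 89.9, 47.3]
ft_force: [1.1, -0.2, -0.1]
finger_gap: 85.5
```

servo_tool(commands=[[[0, 0, 0, 0, 0, 0, 0], [0, 0, 0, 0, 0, 0, 0]]])

```text
time: 13.05
tool_pos: [446.3, 166.2, 119.0]
tcp_rot: [-0.3, 89.9, -3.0]
ft_force: [0.1, -0.7, -0.3]
finger_gap: 85.5
```

```bash
python3 g.py 445.5,166.5,19,-3;  python3 -c "
from h import *
snap('side','s5')"
```

```text
t 13.05 p [446.3 166.2 119. ] psi -2.8 gap 85.5 F [ 0.1 -0.7 -0.3] q [ 14.  -7. 112.  -0.  75.  17.]
 -> (445.5, 166.5, 19.0, -3.0) shift cm [10.    0.03 -0.1 ] turn [0.2 0.1 0. ]
```

View pics/s5.png

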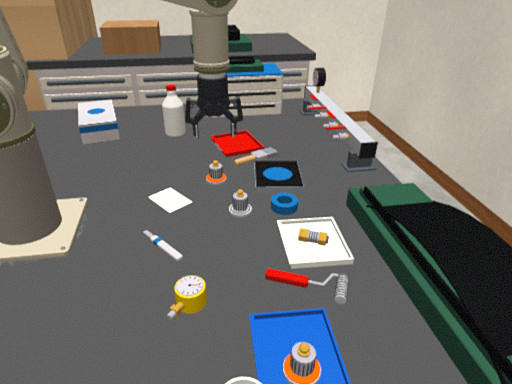

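The coupling lies flat in the white tray at about (313,237), and the first valve stands in the blue tray. Next, pick valve A.

servo_tool(commands=[[[0, 4, 0, -0.1, 0, 0, 0], [0, 8, 0, -0.1, 0, 0, 0], [0, 10, 0, -0.1, 0, 0, 0], [0, 10, 0, -0.1, 0, 0, 0], [255, 10, 0, -0.1, 0, 0, 0], [255, 10, 0, -0.1, 0, 0, 0], [255, 10, 0, -0.1, 0, 0, 0], [255, 10, 0, -0.1, 0, 0, 0]]])

```text
time: 13.9
tool_pos: [446.6, 166.1, 20.2]
tcp_rot: [15.4, 89.8, 12.5]
ft_force: [-2.0, -1.0, 4.4]
finger_gap: 34.9
```

servo_tool(commands=[[[255, 0, 0, 0, 0, 0, 0], [255, 0, 0, 0, 0, 0, 0], [255, -2, 0, 0, 0, 0, 0], [255, -5, 0, 0, 0, 0, 0], [255, -8, 0, 0, 0, 0, 0], [255, -11, 0, 0, 0, 0, 0], [255, -12, 0, 0, 0, 0, 0]]])

```text
time: 14.6
tool_pos: [447.3, 166.5, 142.4]
tcp_rot: [16.8, 89.6, 13.8]
ft_force: [0.8, -0.1, -2.4]
finger_gap: 34.5
```

```bash
python3 g.py 523.5,-377,140,-3
```

```text
t 14.6 p [447.3 166.5 142.4] psi -3.0 gap 34.5 F [ 0.8 -0.1 -2.4] q [ 14.  -9. 111.  -0.  78.  17.]
 -> (523.5, -377.0, 140.0, -3.0) shift cm [  0.2  -53.88  10.44] turn [ 0.   0.3 -0.1]
```

servo_tool(commands=[[[255, 0, -4, 0.8, 0, 0, 0], [255, 0, -8.6, 1.7, 0, 0, 0], [255, 0, -13.2, 2.6, 0, 0, 0], [255, 0, -17.8, 3.5, 0, 0, 0], [255, 0, -22.4, 4.4, 0, 0, 0], [255, 0, -27, 5.3, 0, 0, 0], [255, 0, -31.6, 6.2, 0, 0, 0], [255, 0, -36, 7, 0, 0, 0]]])

```text
time: 15.4
tool_pos: [495.8, -199.2, 137.3]
tcp_rot: [155.0, 90.0, 151.9]
ft_force: [0.8, 0.1, -2.2]
finger_gap: 34.7
```

servo_tool(commands=[[[255, 0, -4.6, 0.9, 0, 0, 0], [255, 0, -9.2, 1.8, 0, 0, 0], [255, 0, -13.5, 2.7, 0, 0, 0], [255, 0, -16.5, 3.2, 0, 0, 0], [255, 0, -17.9, 3.4, 0, 0, 0], [255, 0, -17.9, 3.4, 0, 0, 0], [255, 0, -17.9, 3.4, 0, 0, 0]]])

```text
time: 16.1
tool_pos: [520.5, -376.6, 137.3]
tcp_rot: [127.0, 89.9, 124.0]
ft_force: [0.1, 0.4, -2.7]
finger_gap: 34.2
```

```bash
python3 g.py 523.5,-377,27,-3;  python3 -c "
from h import *
snap('side','s6')"
```

```text
t 16.1 p [ 520.5 -376.6  137.3] psi -3.0 gap 34.2 F [ 0.1  0.4 -2.7] q [-40.  17.  84.   0.  79. -37.]
 -> (523.5, -377.0, 27.0, -3.0) shift cm [11.03 -0.04  0.32] turn [ 0.  -0.1 -0.1]
```

View pics/s6.png

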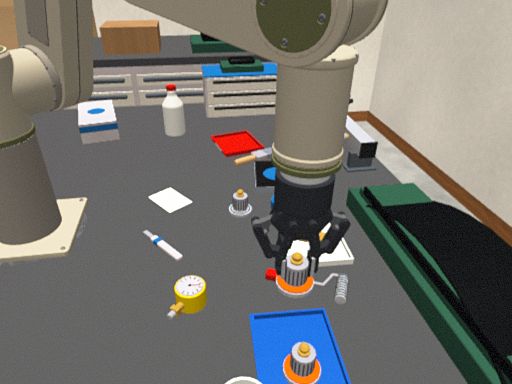

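servo_tool(commands=[[[255, 3, 0, 0.3, 0, 0, 0], [255, 6, 0, 0.3, 0, 0, 0], [255, 9, 0, 0.3, 0, 0, 0], [255, 10.3, 0, 0.3, 0, 0, 0], [255, 10.7, 0, 0.3, 0, 0, 0], [255, 10.9, 0, 0.3, 0, 0, 0], [255, 10.9, 0, 0.3, 0, 0, 0]]])

```text
time: 16.85
tool_pos: [524.8, -378.5, 31.0]
tcp_rot: [-36.6, 89.9, -39.6]
ft_force: [-0.4, -0.4, -2.0]
finger_gap: 34.8
```

servo_tool(commands=[[[255, 0.1, 0, 0, 0, 0, 0], [255, 0.2, 0, 0, 0, 0, 0], [255, 0.3, 0, 0, 0, 0, 0]]])

```text
time: 17.15
tool_pos: [524.1, -378.4, 27.0]
tcp_rot: [-37.5, 89.9, -40.6]
ft_force: [-0.1, -0.3, -2.7]
finger_gap: 34.7
```

servo_tool(commands=[[[255, 0.1, 0, 0, 0, 0, 0], [255, 0.2, 0, 0, 0, 0, 0], [255, 0.3, 0, 0, 0, 0, 0], [255, 0.3, 0, 0, 0, 0, 0]]])

```text
time: 17.55
tool_pos: [523.8, -378.1, 24.3]
tcp_rot: [-160.8, 90.0, -163.8]
ft_force: [-4.6, 3.5, 5.5]
finger_gap: 34.1
```

servo_tool(commands=[[[120, 0, 0, 0, 0, 0, 0], [90, 0, 0, 0, 0, 0, 0], [60, 0, 0, 0, 0, 0, 0], [30, 0, 0, 0, 0, 0, 0], [0, -1, 0, 0, 0, 0, 0], [0, -3, 0, 0, 0, 0, 0], [0, -7, 0, 0, 0, 0, 0], [0, -11, 0, 0, 0, 0, 0]]])

```text
time: 18.35
tool_pos: [523.2, -377.5, 134.3]
tcp_rot: [142.6, 89.9, 139.6]
ft_force: [0.9, -0.9, -0.1]
finger_gap: 85.6
```

```bash
python3 g.py 361,-279,110,-40
```

```text
t 18.35 p [ 523.2 -377.5  134.3] psi -3.0 gap 85.6 F [ 0.9 -0.9 -0.1] q [-40.  18.  84.   0.  79. -37.]
 -> (361.0, -279.0, 110.0, -40.0) shift cm [  2.46   8.98 -16.71] turn [37.  -0.1 -0. ]
```

servo_tool(commands=[[[0, 2.4, 9, -16.7, 37, 0, 0], [0, 2.4, 9, -16.7, 37, 0, 0], [0, 2.4, 9, -16.7, 37, 0, 0], [0, 2.4, 9, -16.7, 37, 0, 0], [0, 2.4, 9, -16.7, 37, 0, 0], [0, 2.4, 9, -16.7, 37, 0, 0], [0, 2.4, 9, -16.7, 37, 0, 0]]])

```text
time: 19.05
tool_pos: [362.7, -280.3, 110.7]
tcp_rot: [-3.5, 89.8, -43.4]
ft_force: [0.1, -0.9, -1.1]
finger_gap: 85.3
```

```bash
python3 g.py 361,-279,6,-40;  python3 -c "
from h import *
snap('side','s7')"
```

```text
t 19.05 p [ 362.7 -280.3  110.7] psi -39.9 gap 85.3 F [ 0.1 -0.9 -1.1] q [-44. -10. 115.   0.  74.  -4.]
 -> (361.0, -279.0, 6.0, -40.0) shift cm [ 1.047e+01 -1.000e-02 -2.500e-01] turn [0.1 0.2 0. ]
```

View pics/s7.png

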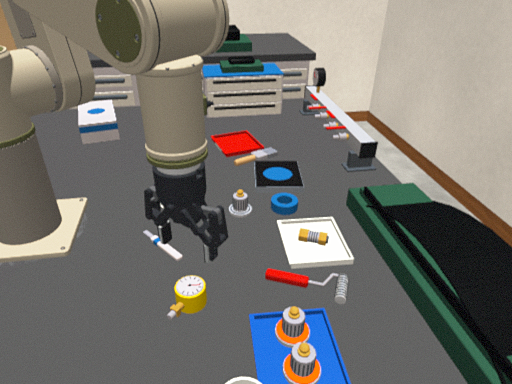

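Both sealed valves stand in the blue tray at (293,325) and (303,362). Descending over the gauge.

servo_tool(commands=[[[0, 4, 0, -0.2, 0, 0, 0], [0, 8, 0, -0.2, 0, 0, 0], [0, 10, 0, -0.2, 0, 0, 0], [0, 10.4, 0, -0.2, 0, 0, 0], [255, 10.4, 0, -0.2, 0, 0, 0], [255, 10.4, 0, -0.2, 0, 0, 0], [255, 10.4, 0, -0.2, 0, 0, 0], [255, 10.4, 0, -0.2, 0, 0, 0]]])

```text
time: 19.9
tool_pos: [361.7, -279.4, 7.3]
tcp_rot: [-3.2, 89.8, -43.2]
ft_force: [-0.7, -0.1, 6.4]
finger_gap: 54.9
```

```bash
python3 g.py 361,-279,120,-40;
```

```text
t 19.9 p [ 361.7 -279.4    7.3] psi -40.0 gap 54.9 F [-0.7 -0.1  6.4] q [-44.  -1. 119.   0.  62.  -4.]
 -> (361.0, -279.0, 120.0, -40.0) shift cm [-11.27  -0.02  -0.04] turn [0.  0.2 0. ]
```

servo_tool(commands=[[[255, 0, 0, 0, 0, 0, 0], [255, -1.5, 0, 0, 0, 0, 0], [255, -4.5, 0, 0, 0, 0, 0], [255, -8, 0, 0, 0, 0, 0], [255, -11, 0, 0, 0, 0, 0], [255, -12.5, 0, 0, 0, 0, 0], [255, -12.5, 0, 0, 0, 0, 0]]])

```text
time: 20.6
tool_pos: [361.8, -279.6, 133.6]
tcp_rot: [-4.2, 89.6, -44.2]
ft_force: [0.7, 0.1, -3.1]
finger_gap: 54.7
```

```bash
python3 g.py 619,148,130,-40;  python3 -c "
from h import *
snap('side','s8')"
```

```text
t 20.6 p [ 361.8 -279.6  133.6] psi -40.0 gap 54.7 F [ 0.7  0.1 -3.1] q [-44. -12. 114.  -0.  77.  -4.]
 -> (619.0, 148.0, 130.0, -40.0) shift cm [ 0.29 49.29 -7.78] turn [0.  0.4 0. ]
```

View pics/s8.png

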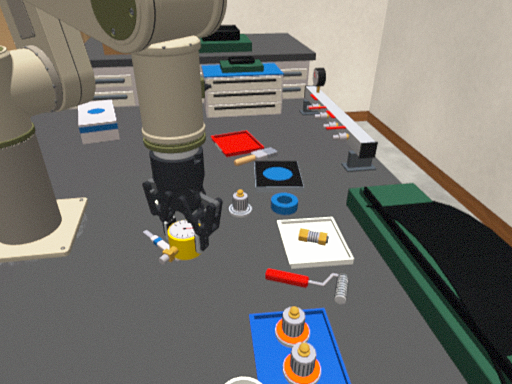

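The gauge is held level at about (184,240). Carrying it to the holder.

servo_tool(commands=[[[255, 0, 4, -0.6, 0, 0, 0], [255, 0, 8.5, -1.3, 0, 0, 0], [255, 0, 13, -2.1, 0, 0, 0], [255, 0, 17.5, -2.8, 0, 0, 0], [255, 0, 22, -3.5, 0, 0, 0], [255, 0, 26.5, -4.2, 0, 0, 0], [255, 0, 31, -4.9, 0, 0, 0], [255, 0, 35.5, -5.6, 0, 0, 0]]])

```text
time: 21.45
tool_pos: [544.9, 31.8, 128.1]
tcp_rot: [-139.8, 89.8, -179.8]
ft_force: [0.8, -1.3, -2.5]
finger_gap: 55.2
```

servo_tool(commands=[[[255, 0, 4.5, -0.7, 0, 0, 0], [255, 0, 8.5, -1.4, 0, 0, 0], [255, 0, 11.5, -1.8, 0, 0, 0], [255, 0, 13.3, -2.1, 0, 0, 0], [255, 0, 13.8, -2.2, 0, 0, 0], [255, 0, 13.8, -2.2, 0, 0, 0], [255, 0, 13.8, -2.2, 0, 0, 0]]])

```text
time: 22.15
tool_pos: [616.4, 148.8, 129.1]
tcp_rot: [-120.4, 89.9, -160.4]
ft_force: [-0.6, -0.1, -3.7]
finger_gap: 55.2
```

```bash
python3 g.py 619,148,24,-40
```

```text
t 22.15 p [616.4 148.8 129.1] psi -40.0 gap 55.2 F [-0.6 -0.1 -3.7] q [ 9. 17. 86. -0. 78. 49.]
 -> (619.0, 148.0, 24.0, -40.0) shift cm [10.51  0.13  0.26] turn [-0.  -0.1  0.1]
```

servo_tool(commands=[[[255, 3, 0.1, 0.2, 0, 0, 0], [255, 6, 0.1, 0.2, 0, 0, 0], [255, 8.5, 0.1, 0.2, 0, 0, 0], [255, 9.5, 0.1, 0.2, 0, 0, 0], [255, 10, 0.1, 0.2, 0, 0, 0], [255, 10.2, 0.1, 0.2, 0, 0, 0], [255, 10.2, 0.1, 0.2, 0, 0, 0]]])

```text
time: 22.85
tool_pos: [620.5, 149.1, 29.7]
tcp_rot: [48.7, 89.9, 8.7]
ft_force: [-0.4, 0.4, -2.5]
finger_gap: 55.1
```

servo_tool(commands=[[[255, 0.1, 0, 0, 0, 0, 0], [255, 0.2, 0, 0, 0, 0, 0], [255, 0.3, 0, 0, 0, 0, 0]]])

```text
time: 23.15
tool_pos: [620.0, 149.4, 25.9]
tcp_rot: [48.7, 89.9, 8.7]
ft_force: [0.3, 0.0, -3.3]
finger_gap: 54.7
```

servo_tool(commands=[[[255, 0.1, 0, 0, 0, 0, 0], [255, 0.2, 0, 0, 0, 0, 0], [255, 0.3, 0, 0, 0, 0, 0], [255, 0.3, 0, 0, 0, 0, 0]]])

```text
time: 23.55
tool_pos: [619.5, 149.3, 22.4]
tcp_rot: [166.5, 90.0, 126.5]
ft_force: [-1.5, -1.1, 0.1]
finger_gap: 55.0
```

servo_tool(commands=[[[255, 0.1, 0, 0, 0, 0, 0], [255, 0.1, 0, 0, 0, 0, 0]]])

```text
time: 23.75
tool_pos: [619.6, 149.3, 22.4]
tcp_rot: [-102.4, 90.0, -142.4]
ft_force: [-6.6, -1.0, 8.2]
finger_gap: 55.0
```

Contact at 8 N, so I'm releasing the gauge.

servo_tool(commands=[[[80, 0, 0, 0, 0, 0, 0], [50, 0, 0, 0, 0, 0, 0], [20, 0, 0, 0, 0, 0, 0], [0, 0, 0, 0, 0, 0, 0], [0, -1, 0, 0, 0, 0, 0], [0, -3, 0, 0, 0, 0, 0], [0, -7, 0, 0, 0, 0, 0], [0, -11, 0, 0, 0, 0, 0]]])

```text
time: 24.55
tool_pos: [618.7, 149.1, 132.2]
tcp_rot: [-131.7, 89.9, -171.7]
ft_force: [0.3, 0.4, 1.2]
finger_gap: 85.4
```

```bash
python3 g.py 490.5,3,120,14
```

```text
t 24.55 p [618.7 149.1 132.2] psi -40.0 gap 85.4 F [0.3 0.4 1.2] q [ 9. 17. 85.  0. 78. 49.]
 -> (490.5, 3.0, 120.0, 14.0) shift cm [  1.25 -19.43  -0.43] turn [-54.   -0.1   0. ]
```

servo_tool(commands=[[[0, 1.2, -19.4, -0.4, -54, 0, 0], [0, 1.2, -19.4, -0.4, -54, 0, 0], [0, 1.2, -19.4, -0.4, -54, 0, 0], [0, 1.2, -19.4, -0.4, -54, 0, 0], [0, 1.2, -19.4, -0.4, -54, 0, 0], [0, 1.2, -19.4, -0.4, -54, 0, 0], [0, 1.2, -19.4, -0.4, -54, 0, 0], [0, 1.2, -19.4, -0.4, -54, 0, 0]]])

```text
time: 25.35
tool_pos: [492.0, 3.0, 120.2]
tcp_rot: [-19.3, 89.9, -5.3]
ft_force: [-0.9, 0.5, -0.2]
finger_gap: 85.2
```

```bash
python3 g.py 490.5,3,19,14;  python3 -c "
from h import *
snap('side','s9')"
```

```text
t 25.35 p [492.    3.  120.2] psi 14.0 gap 85.2 F [-0.9  0.5 -0.2] q [ -6.  -5. 110.   0.  75. -20.]
 -> (490.5, 3.0, 19.0, 14.0) shift cm [10.12  0.04 -0.16] turn [0.  0.1 0. ]
```

View pics/s9.png

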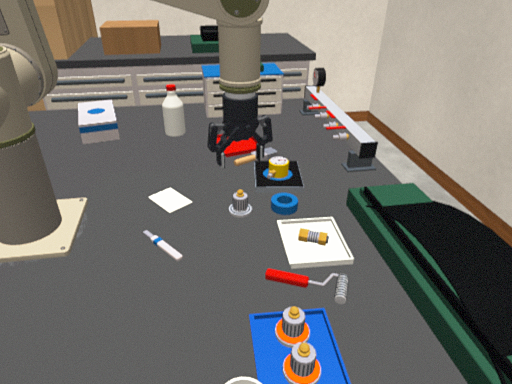

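The gauge sits in the pocket at about (279,167), dial up. Picking up the bare valve.

servo_tool(commands=[[[0, 4, 0, -0.2, 0, 0, 0], [0, 8, 0, -0.2, 0, 0, 0], [0, 10.1, 0, -0.2, 0, 0, 0], [0, 10.1, 0, -0.2, 0, 0, 0], [255, 10.1, 0, -0.2, 0, 0, 0], [255, 10.1, 0, -0.2, 0, 0, 0], [255, 10.1, 0, -0.2, 0, 0, 0], [255, 10.1, 0, -0.2, 0, 0, 0]]])

```text
time: 26.2
tool_pos: [491.4, 2.5, 20.3]
tcp_rot: [-20.8, 89.8, -6.8]
ft_force: [-1.0, -1.2, 5.7]
finger_gap: 34.5
```

servo_tool(commands=[[[255, 0, 0, 0, 0, 0, 0], [255, 0, 0, 0, 0, 0, 0], [255, -2, 0, 0, 0, 0, 0], [255, -5, 0, 0, 0, 0, 0], [255, -8, 0, 0, 0, 0, 0], [255, -11, 0, 0, 0, 0, 0], [255, -12, 0, 0, 0, 0, 0]]])

```text
time: 26.9
tool_pos: [492.0, 2.5, 142.4]
tcp_rot: [-19.5, 89.6, -5.5]
ft_force: [0.7, -0.1, -1.8]
finger_gap: 34.4
```

```bash
python3 g.py 533,393.5,140,14
```

```text
t 26.9 p [492.    2.5 142.4] psi 14.0 gap 34.4 F [ 0.7 -0.1 -1.8] q [ -6.  -6. 109.   0.  77. -20.]
 -> (533.0, 393.5, 140.0, 14.0) shift cm [ 0.25 36.95 13.43] turn [-0.   0.3  0.1]
```

servo_tool(commands=[[[255, 0, 4, 1.5, 0, 0, 0], [255, 0, 8.3, 3, 0, 0, 0], [255, 0, 12.6, 4.6, 0, 0, 0], [255, 0, 16.9, 6.1, 0, 0, 0], [255, 0, 21.2, 7.7, 0, 0, 0], [255, 0, 25.5, 9.3, 0, 0, 0], [255, 0, 29.8, 10.8, 0, 0, 0], [255, 0, 33.5, 12.2, 0, 0, 0]]])

```text
time: 27.7
tool_pos: [526.4, 359.4, 137.0]
tcp_rot: [-174.5, 89.9, -160.5]
ft_force: [0.6, -0.5, -2.9]
finger_gap: 34.6
```

servo_tool(commands=[[[255, 0, 2.5, 0.9, 0, 0, 0], [255, 0, 3.5, 1.3, 0, 0, 0], [255, 0, 3.5, 1.3, 0, 0, 0], [255, 0, 3.5, 1.3, 0, 0, 0]]])

```text
time: 28.1
tool_pos: [531.1, 393.2, 137.4]
tcp_rot: [-143.2, 89.9, -129.2]
ft_force: [-0.8, -0.4, -1.6]
finger_gap: 34.5
```

```bash
python3 g.py 533,393.5,27,14;  python3 -c "
from h import *
snap('side','s10')"
```

```text
t 28.1 p [531.1 393.2 137.4] psi 14.0 gap 34.5 F [-0.8 -0.4 -1.6] q [32. 20. 81. -0. 79. 18.]
 -> (533.0, 393.5, 27.0, 14.0) shift cm [ 1.104e+01 -1.000e-02  2.100e-01] turn [-0.  -0.1  0.1]
```

View pics/s10.png

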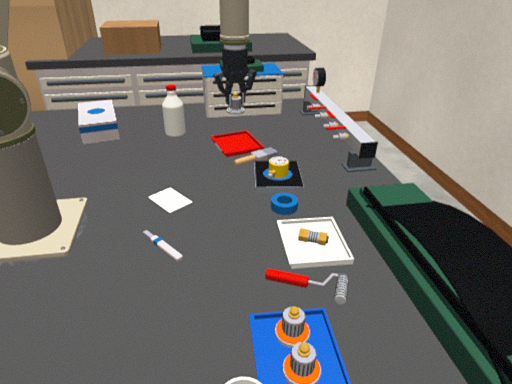

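Bare valve held upright at about (237,103), above the red tray. Lowering it.

servo_tool(commands=[[[255, 3, 0, 0.2, 0, 0, 0], [255, 6, 0, 0.2, 0, 0, 0], [255, 9, 0, 0.2, 0, 0, 0], [255, 10.3, 0, 0.2, 0, 0, 0], [255, 10.7, 0, 0.2, 0, 0, 0], [255, 10.9, 0, 0.2, 0, 0, 0], [255, 11.0, 0, 0.2, 0, 0, 0], [255, 11.1, 0, 0.2, 0, 0, 0]]])

```text
time: 28.95
tool_pos: [534.5, 395.5, 29.2]
tcp_rot: [17.7, 89.8, 31.7]
ft_force: [-0.2, 1.7, -3.0]
finger_gap: 34.5
```

servo_tool(commands=[[[255, 0.1, 0, 0, 0, 0, 0], [255, 0.2, 0, 0, 0, 0, 0], [255, 0.3, 0, 0, 0, 0, 0], [255, 0.3, 0, 0, 0, 0, 0]]])

```text
time: 29.35
tool_pos: [533.3, 395.0, 24.4]
tcp_rot: [19.8, 90.0, 33.8]
ft_force: [-0.2, 0.8, -1.0]
finger_gap: 34.4
```

servo_tool(commands=[[[255, 0.1, 0, 0, 0, 0, 0], [255, 0.1, 0, 0, 0, 0, 0]]])

```text
time: 29.55
tool_pos: [533.3, 395.0, 24.3]
tcp_rot: [32.4, 90.0, 46.4]
ft_force: [-3.9, -2.5, 5.9]
finger_gap: 34.4
```

servo_tool(commands=[[[120, 0, 0, 0, 0, 0, 0], [90, 0, 0, 0, 0, 0, 0], [60, 0, 0, 0, 0, 0, 0], [30, 0, 0, 0, 0, 0, 0], [0, -1, 0, 0, 0, 0, 0], [0, -3, 0, 0, 0, 0, 0], [0, -7, 0, 0, 0, 0, 0], [0, -11, 0, 0, 0, 0, 0]]])

```text
time: 30.35
tool_pos: [532.6, 394.4, 134.2]
tcp_rot: [-161.2, 89.9, -147.2]
ft_force: [1.2, 0.0, 1.2]
finger_gap: 85.4
```

```bash
python3 g.py 360,440,200,14
```

```text
t 30.35 p [532.6 394.4 134.2] psi 14.0 gap 85.4 F [1.2 0.  1.2] q [32. 21. 80. -0. 79. 18.]
 -> (360.0, 440.0, 200.0, 14.0) shift cm [ -6.56   8.59 -15.66] turn [-0.  -0.1  0. ]
```

Backing the arm off for a clear final look.

servo_tool(commands=[[[0, -6.5, 8.5, -15.6, 0, 0, 0], [0, -6.5, 8.5, -15.6, 0, 0, 0], [0, -6.5, 8.5, -15.6, 0, 0, 0], [0, -6.5, 8.5, -15.6, 0, 0, 0], [0, -6.5, 8.5, -15.6, 0, 0, 0], [0, -6.5, 8.5, -15.6, 0, 0, 0]]])

```text
time: 30.95
tool_pos: [361.0, 440.3, 199.8]
tcp_rot: [24.5, 89.9, 38.6]
ft_force: [0.2, 0.3, 0.4]
finger_gap: 85.4
```

```bash
python3 -c "
from h import *
p,d=snap('top','t11');snap('side','s11')
C=cloud('top',d)
for n,(x,y),lo,hi,rad in [('red valve',(533,393.5),24,70,45),('blue1',(520,-445),24,70,33),('blue2',(523.5,-377),24,70,33),('coupling',(631,-147.5),16,60,48),('gauge',(619,148),38,80,50)]:
    m=(np.hypot(C[...,0]-x,C[...,1]-y)<rad)&(C[...,2]>lo)&(C[...,2]<hi);q=C[m]
    print(n,m.sum(),'mid',(q.min(0)/2+q.max(0)/2).round(1)[:2],'mean',q.mean(0).round(1),'z',np.percentile(q[:,2],[50,98]).round(1))
im=cv2.imread('pics/t11.png')[110:260,100:440];cv2.imwrite('pics/t11z.png',cv2.resize(im,None,fx=2.3,fy=2.3))
im=cv2.imread('pics/s11.png')[110:384,150:370];cv2.imwrite('pics/s11z.png',cv2.resize(im,None,fx=2.1,fy=2.1))
"
```

```text
red valve 139 mid [534.  393.7] mean [532.8 390.6  49.1] z [50.1 65.5]
blue1 148 mid [ 521.8 -445.6] mean [ 520.  -442.5   48.5] z [49.4 65.6]
blue2 142 mid [ 525.3 -377.4] mean [ 523.7 -374.4   48.6] z [49.2 64.9]
coupling 179 mid [ 631.4 -147.6] mean [ 629.8 -147.5   28.7] z [29.1 36.4]
gauge 302 mid [616.  140.2] mean [615.8 143.9  55.1] z [57.1 61.4]
```

View pics/t11z.png

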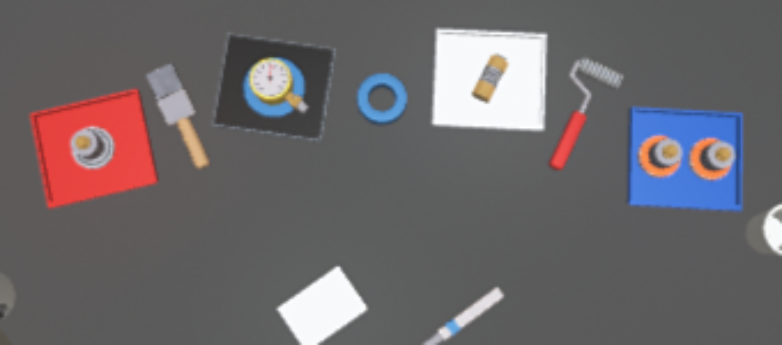

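View pics/s11z.png

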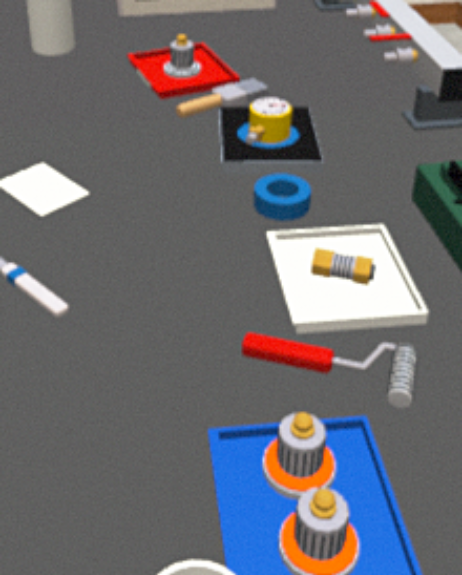

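All pieces are in place. I'll measure the gauge dial's centre and level, because the cloud's midpoint included the stem.

```bash
python3 -c "
from h import *
f=np.load('pics/t11.npz');p,d=f['p'],f['d'];C=cloud('top',d)
hsv=cv2.cvtColor(p,cv2.COLOR_RGB2HSV)
m=np.zeros((384,512),bool);m[125:170,195:245]=True
m&=(hsv[...,1]<70)&(hsv[...,2]>150)&(C[...,2]>50)
v,u=np.nonzero(m);P=np.array([world('top',a,b,57)[:2] for a,b in zip(u,v)],np.float32)
print(cv2.minEnclosingCircle(P),P.mean(0))
q=C[m];A=np.c_[q[:,:2]-q[:,:2].mean(0),np.ones(len(q))];k=np.linalg.lstsq(A,q[:,2],rcond=None)[0];print('tilt',k)
w=(hsv[...,0]>95)&(hsv[...,0]<125)&(hsv[...,1]>100);w[:125]=0;w[172:]=0;w[:,:190]=0;w[:,240:]=0
v,u=np.nonzero(w);P=np.array([world('top',a,b,15)[:2] for a,b in zip(u,v)],np.float32);print('pocket',cv2.minEnclosingCircle(P))
s=r.sense();print(s['time'],s['qd'].round(2),s['finger_gap'])
"
```

```text
((621.2103271484375, 146.71908569335938), 25.746309280395508) [621.1397  148.11467]
tilt [-1.85506600e-02  1.28383714e-02  5.78123545e+01]
pocket ((618.9900512695312, 148.53497314453125), 43.20802307128906)
31.05 [-0.83  0.9   0.19  0.14  0.1   0.13] 85.68623453052625
```

The gauge is about 3 mm off centre and level to about 0.02 rad. Handing in.

```bash
python3 -c "
from bench import r
print(r.hand_in())"
```

```text
the job is handed in; nothing more can be done
None
```

All five pieces are sorted, released and handed in, with the clock at 31 s of the 128 s allowed. `hand_in` reports no verdict, so this rests on my own last camera measurements.

- **Sealed valves:** both stand upright side by side in the blue tray, about 34 mm either side of its centre.
- **Valve without a seal:** upright in the red tray, within about 3 mm of the centre.
- **Coupling:** flat in the white tray, within about 2 mm of the centre. The gap closed to 23.5 mm rather than 28 mm because the jaws gripped the slimmer sleeve.
- **Gauge:** dial up in the pocket, about 3 mm off centre (limit 18 mm) and level to about 0.02 rad (limit 0.1).

Each piece was lowered until it touched (6 to 15 N at the wrist) before the jaws opened. The last pictures show nothing tipped and the gripper open and clear.

Two readings looked off at first:
- **Gauge position:** the first depth-cloud midpoint put the gauge about 8 mm off centre because it included the stem. I used the dial contour instead.
- **Heights:** depth-cloud heights are noisy by a few millimetres at edges. I judged seating from contact force, gripper height and the pictures as well.

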